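# Screw the bench press down on a glued plywood box with a tommy bar

## Task

The glued plywood box is already lying in the small bench press. Take the tommy bar from its rest and use it as a lever in the collar's sockets, moving it on from socket to socket, to turn the collar clockwise (seen from above) until the press plate bears firmly on the box; do not turn or push the collar with the gripper itself. Then lay the bar back in its rest as it was, and leave the box and the other things on the bench where they are.

Things in the scene. Friction and masses are not known exactly. Their poses are not given: they have to be found in the camera images.
- press: Four-post bench press, fixed: base 200 x 230 x 24 mm (x by y), top plate 145 x 215 mm with its top 121 mm over the table, four posts 16 mm thick at x = +-50, y = +-88 mm, up to 168 mm over the table: a bar in the collar can swing only about 50 degrees either side of the press's -x axis before it meets a post. Origin on the table under the collar's axis; -x faces the robot at yaw 0, z up.
- collar: Steel collar on top of the press, diameter 84, height 32 mm, turning on the spot about the vertical (friction 0.3 N m). Origin: on the axis, at its underside, 135 mm over the table. Six radial sockets 16 x 16 mm, floor at radius 18 mm, open above beyond radius 32 mm, centred 16 mm above the origin, at 0, 60 ... 300 degrees from its own x axis. Clockwise seen from above screws the press plate down.
- platen: Press plate 90 x 120 x 10 mm; origin: centre of its underside. Sinks 20 mm per turn of the collar (3.18 mm per rad) until it meets the box, 2.0 to 2.6 rad from the start, more than one swing of the bar; then a spring (8 N preload, 1 N per mm) presses. The collar has a dead stop about 0.6 rad later; all from 0.1 rad after meeting up to the stop is firm and harmless.
- workbox: Glued plywood box, loose, 110 x 100 x 40 mm, lying on the press's base under the press plate. Origin at the centre of its underside, so its top is 40 mm above it.
- bar: Tommy bar, about 0.1 kg: a square black grip 80 x 16 x 16 mm and a round steel rod 12 mm thick and 80 mm long in line with it. Origin at the centre of the grip, on the axis; x points along the rod to its tip.
- bar_tip (a point): End of the bar's rod, 120 mm from the centre of the grip.
- rest: Plywood rest for the bar, fixed: base plate 160 x 70 x 8 mm with two notched uprights, each 8 mm thick, at x = -34 mm (holds the end of the grip, notch 24 mm wide) and x = +85 mm (holds the rod, notch 20 mm wide); the prongs reach 62 mm over the table. Origin on the table below the centre of the bar's grip; x along the bar towards the rod's tip.
- rest_seat (a point): Where the centre of the bar's grip lies when the bar is in its rest, 55 mm over the table; axes as the rest's, along which the bar's axes lie.
- glue: Bystander: white glue bottle, diameter 54 mm, 150 mm high, origin at its underside.
- marker: Bystander: black marker pen with red cap, 125 mm long, lying, origin at its underside.
- screwdriver: Bystander: screwdriver with yellow handle, lying, origin at its underside.
- wrench: Bystander: steel wrench, lying, origin at its underside.
- carton: Bystander: cardboard box 110 x 75 x 55 mm, origin at its underside.
- penbox: Bystander: open plywood box 90 x 90 x 110 mm with pens that stand up to 146 mm, origin at its underside.
Not all that is in view belongs to the job. Leave any turquoise look-alike of the bar alone.

How it is judged:
By the outcome, as a careful person would: the job done as asked, in the order asked, and still so for the second after the job is handed in, with the robot touching nothing.
It also fails if it takes over 72 s, if anything falls off the work surface, if the arm or the gripper's body presses on something with over 40 N, if the wrist force passes 120 N, or if a joint passes its speed limit or range.

## Robot

A 6-joint arm with a two-finger parallel gripper is mounted at the origin on the work surface. World frame = base frame: x ahead of the robot, y to its left, z up, the work surface at z = 0. Lengths are in mm, angles in rad, forces in N, time in s.
With the tool pointing down it reaches from about 350 to 875 mm from the base axis. Payload 4.2 kg.
Tool frame: the origin (TCP) lies at the very end of the fingers, on their centre line; the grasp point (between the pads) lies 19 mm behind it; x points along the fingers, z is the direction in which the jaws open and shut, and the axes are right-handed (so a half turn about x gives the same grasp; the last joint's range is limited). The gripper opens to 85 mm and grips with 20 to 120 N. Pads are 22 mm wide; open, the fingers measure 114 mm over their backs; the gripper's body (76 mm by 85 mm) begins 54 mm behind the grasp point. The pads swing forward as they close: fully open they stand 13 mm farther back than shut.
Start: joints at [-1.058, 0.385, 0.008, 0, -1.194, -0.259], TCP at [156.944, -604.953, 231.312] pointing down, gripper open.
Joint ranges: [-3.14, 3.14], [-1.21, 2.06], [-1.07, 1.41], [-3.16, 2.05], [-2.99, -0.16], [-3.1, 3.1]. Speed limits (rad/s): [2.79, 2.79, 3.14, 3.14, 3.14, 3.14].

## Interface

Orientations are given as a unit quaternion [w, x, y, z].
In Python, from workcell import read_state, capture, sign_off gives the robot as it stands.
- The arm moves only by the shell command python3 -m jog 'ROWS' [FORCE]. ROWS is JSON, one flat list of numbers, 5 for each row, row after row: the finger opening in mm, from 0 to 85.4, then the shift along the tool's x, y, z in mm, then the turn about the tool's x in rad. In form: [jaw, tx, ty, tz, turn, jaw, tx, ty, tz, turn, ...]. A call has 1 to 5 rows; each row is the pose to reach, as a shift and turn from the pose commanded when the call began, along the tool's axes at that moment; what a row does not reach only later rows make up. A row lasts 1/10 s, in which the tool goes at most 50 mm and 8.59 degrees, less where a joint would pass 70% of its speed; a pose out of reach is approached as far as the arm can. A call with a gripper value outside its range is refused whole. The fingers move at their own pace and stop on an object; FORCE is the grip in N (left out, the last holds). Time passes only in rows, so rows that repeat a pose let the fingers close. It gives the time, the measured TCP pose, the force and the opening at its end, in the units of the state.
- read_state(): the state, without advancing time (a new reading comes with each control period).
- capture(name): name is "side" or "top" or "wrist"; returns a dict with "pixels" (480x640x3 uint8, red, green, blue), "depth" (480x640 float32, mm along the optical axis (not along the pixel's ray), 0 where there is no reading), "fov_y" (degrees; the focal length in pixels is half the picture's height over the tangent of half this angle, whatever the lens; pixels are square), "cx", "cy" (the principal point, pixels), "dist_coeffs" ([k1, k2, p1, p2, k3] as OpenCV has them; the pictures are not rectified), "T" (4x4, takes a point from camera to world coordinates); the wrist camera has in their place "tool_from_camera" (4x4, takes a point from camera to tool coordinates, whose origin is the TCP and whose axes are the tool frame's). Camera axes: x right, y up, looking along -z (the intrinsics and any distortion apply to the point x, -y, -z); pixel columns grow to the right and rows downward; lengths in mm; the calibration is good to about 2 mm. A picture is of the moment at which its call begins: read the wrist's pose just before it.
- sign_off(): hands the job in, once; it reports no verdict.
The state is a dict: "time": time; "joint_positions": joint angles; "joint_velocities": joint speeds; "tau": joint torques, N m; "tcp_pos": TCP position; "eef_rot": TCP orientation; "ft_force": force on the tool from outside, world axes, zero at the start; "moment": the same for the moment, N m; "gripper_width": finger opening in mm.
Only numpy, scipy, OpenCV 4.12 (cv2) and the standard library are available. Lean on these libraries where they do the work, as an engineer would, in place of code of your own. Each camera call takes 0.05 s, during which the arm holds its last target. There are 200 camera calls.

## Working session

There is one attempt and no reset: what is moved stays moved. The work goes in short steps, Python scripts to look and compute and a shell command to move; the robot and the scene stay as the last step left them, time stands still between calls to the robot, and variables do not carry over. Pictures are saved under pics/ and viewed, about 8 in all and at most 12, crops included, and the job is handed in when it is done.

```bash
mkdir -p pics; ls; cat > h.py <<'E'
import numpy as np, cv2, pickle
from workcell import read_state, capture
from scipy.spatial.transform import Rotation as R
def tool():
    s=read_state(); q=s['eef_rot']; M=np.eye(4); M[:3,:3]=R.from_quat([q[1],q[2],q[3],q[0]]).as_matrix(); M[:3,3]=s['tcp_pos']; return M
def snap(name,f):
    M=tool(); c=capture(name)
    if name=='wrist': c['T']=M@np.array(c['tool_from_camera'])
    c['T']=np.array(c['T'])
    pickle.dump(c,open(f'pics/{f}.pkl','wb')); cv2.imwrite(f'pics/{f}.png',c['pixels'][:,:,::-1]); return c
def load(f): return pickle.load(open(f'pics/{f}.pkl','rb'))
def K(c):
    f=240/np.tan(np.radians(c['fov_y'])/2); return np.array([[f,0,c['cx']],[0,f,c['cy']],[0,0,1.]])
def rays(c,uv):
    p=cv2.undistortPoints(np.float64(uv).reshape(-1,1,2),K(c),np.float64(c['dist_coeffs'])).reshape(-1,2)
    return np.c_[p[:,0],-p[:,1],-np.ones(len(p))]@c['T'][:3,:3].T, c['T'][:3,3]
def onz(c,uv,z):
    d,o=rays(c,uv); return o+d*((z-o[2])/d[:,2])[:,None]
def dep(c,uv):
    uv=np.int32(uv).reshape(-1,2); d,o=rays(c,uv); return o+d*c['depth'][uv[:,1],uv[:,0]][:,None]
def cloud(c):
    v,u=np.mgrid[:480,:640]; return dep(c,np.c_[u.ravel(),v.ravel()]).reshape(480,640,3)
def proj(c,P):
    T=np.linalg.inv(c['T']); p=np.atleast_2d(P)@T[:3,:3].T+T[:3,3]; p=p*[1,-1,-1]
    return cv2.projectPoints(p,np.zeros(3),np.zeros(3),K(c),np.float64(c['dist_coeffs']))[0].reshape(-1,2)
E
python3 - <<'E'
from h import *
t=snap('top','top0'); s=snap('side','side0')
print(read_state()); print(t['T'],s['T'])
cv2.imwrite('pics/both.png',np.hstack([t['pixels'],s['pixels']])[:,:,::-1][:, :])
E
```

```text
pics
{'time': 0.1, 'joint_positions': array([-1.05837249e+00,  3.85476132e-01,  6.72140045e-03, -4.04486338e-04,
       -1.19400579e+00, -2.58636706e-01]), 'joint_velocities': array([-0.0009314 , -0.00215268,  0.0031952 ,  0.00320881,  0.00121527,
        0.00028411]), 'tau': array([-1.09495104e-04, -3.93319309e+01,  1.88929904e+01,  4.19798434e+00,
       -2.61107765e-03,  4.85771210e-06]), 'tcp_pos': array([ 156.81095086, -604.45294894,  230.32155413]), 'eef_rot': array([ 0.43313754, -0.55863608,  0.43235197,  0.55981191]), 'ft_force': array([0.16139896, 0.67021865, 0.37941844]), 'moment': array([-0.07198906,  0.00104253,  0.02662785]), 'gripper_width': 85.53969889112845}
[[-2.20193178e-02  9.91100472e-01 -1.31282158e-01  3.16073989e+02]
 [-9.99755820e-01 -2.20725409e-02  1.04991701e-03 -3.41997822e+00]
 [-1.85715757e-03  1.31273220e-01  9.91344487e-01  1.42254809e+03]
 [ 0.00000000e+00  0.00000000e+00  0.00000000e+00  1.00000000e+00]] [[ 8.05922786e-01  3.50241388e-01 -4.77304341e-01 -2.14976335e+02]
 [-5.91692532e-01  4.49683256e-01 -6.69092607e-01 -9.82244379e+02]
 [-1.97081534e-02  8.21654391e-01  5.69645197e-01  9.26844596e+02]
 [ 0.00000000e+00  0.00000000e+00  0.00000000e+00  1.00000000e+00]]
```

View pics/top0.png

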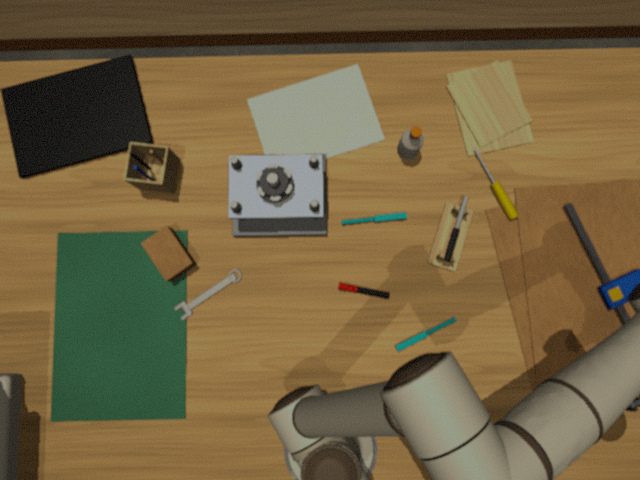

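View pics/side0.png

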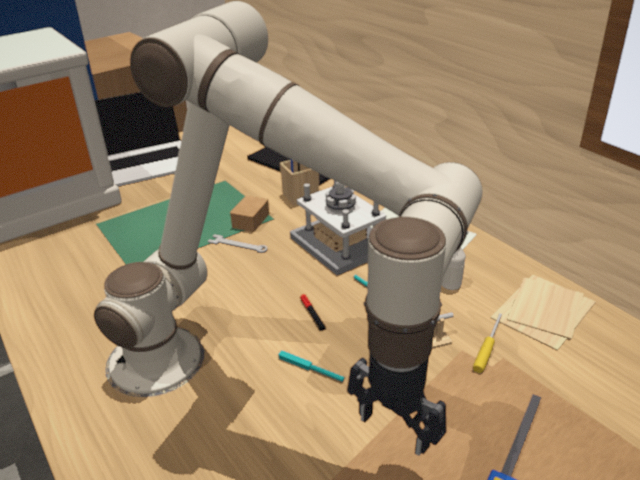

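Top view: the press is at about (278,190) with its collar at (274,184), the bar in its rest at (455,232), and turquoise look-alikes at (375,218) and (425,333). The side view is mostly blocked by the arm.

```bash
python3 - <<'E'
from h import *
c=load('top0'); P=cloud(c); im=c['pixels'].astype(int); z=P[:,:,2]
def reg(x0,x1,y0,y1,m):
    k=np.zeros((480,640),bool); k[y0:y1,x0:x1]=1; return k&m
# bar/rest
m=reg(425,480,190,280,(im.max(2)<70)&(z>45)); v,u=np.nonzero(m); print('dark',len(u),P[m].mean(0),P[m][:,2].min(),P[m][:,2].max(),u.min(),u.max(),v.min(),v.max())
w=onz(c,np.c_[u,v],63); r=cv2.minAreaRect(w[:,:2].astype(np.float32)); print(r)
# whole bar by height 48..75
m=reg(425,480,190,280,(z>52)&(z<75)); w=P[m]; print(len(w), cv2.minAreaRect(w[:,:2].astype(np.float32)))
vx=cv2.fitLine(w[:,:2].astype(np.float32),cv2.DIST_HUBER,0,.01,.01).ravel(); print('bar line',vx,np.degrees(np.arctan2(vx[1],vx[0])))
# press plate z~121
m=reg(215,345,140,245,(z>114)&(z<128)); w=P[m]; print('plate',len(w),np.median(w[:,2]),cv2.minAreaRect(w[:,:2].astype(np.float32)))
m=reg(215,345,140,245,(z>155)&(z<180)); n,l,s,ce=cv2.connectedComponentsWithStats(m.astype(np.uint8))
for i in range(1,n):
    if s[i,4]>8: print(ce[i],s[i,4],P[l==i].mean(0))
j=[]
a=cv2.resize(c['pixels'][140:250,215:345],None,fx=4,fy=4,interpolation=cv2.INTER_CUBIC); b=cv2.resize(c['pixels'][190:280,420:490],None,fx=4,fy=4,interpolation=cv2.INTER_CUBIC)
b=cv2.copyMakeBorder(b,0,440-b.shape[0],0,0,cv2.BORDER_CONSTANT); cv2.imwrite('pics/crop.png',np.hstack([a,b])[:,:,::-1])
M=tool(); print(M.round(3))
c=capture('wrist');print(c['tool_from_camera'],c['fov_y'])
E
```

```text
dark 215 [ 466.3808101  -291.24657469   75.43403662] 47.41088311824933 1422.5480890256429 444 458 210 261
((487.6790466308594, -298.54364013671875), (20.960134506225586, 122.13616180419922), 76.70684814453125)
490 ((504.6982727050781, -309.88018798828125), (40.219627380371094, 160.20420837402344), 69.63738250732422)
bar line [ 9.4213927e-01 -3.3522180e-01  5.0202820e+02 -3.0676828e+02] -19.586023
plate 4331 121.67439144591071 ((603.4059448242188, 111.6764907836914), (215.5267791748047, 147.16934204101562), 89.7959213256836)
[233.65306122 160.42857143] 49 [652.79059574 198.42633804 167.12964105]
[313.06122449 159.30612245] 49 [651.34702733  23.31052524 167.09783663]
[273.70489691 182.56701031] 776 [601.33690623 110.72721546 165.55299327]
[233.42857143 204.95918367] 49 [552.87783548 198.8415086  167.98422962]
[313.89795918 203.71428571] 49 [551.79990608  23.3414561  167.39911499]
[[-1.00000e-03 -9.68000e-01 -2.51000e-01  1.56811e+02]
 [ 2.00000e-03 -2.51000e-01  9.68000e-01 -6.04453e+02]
 [-1.00000e+00  0.00000e+00  2.00000e-03  2.30322e+02]
 [ 0.00000e+00  0.00000e+00  0.00000e+00  1.00000e+00]]
[[-9.86039284e-04  2.74738074e-01 -9.61518600e-01 -1.42726951e+02]
 [ 1.03532283e-03  9.61518833e-01  2.74737079e-01  6.99168141e+01]
 [ 9.99998978e-01 -7.24580602e-04 -1.23253794e-03  7.59458415e-01]
 [ 0.00000000e+00  0.00000000e+00  0.00000000e+00  1.00000000e+00]] 61.545066215731296
```

View pics/crop.png

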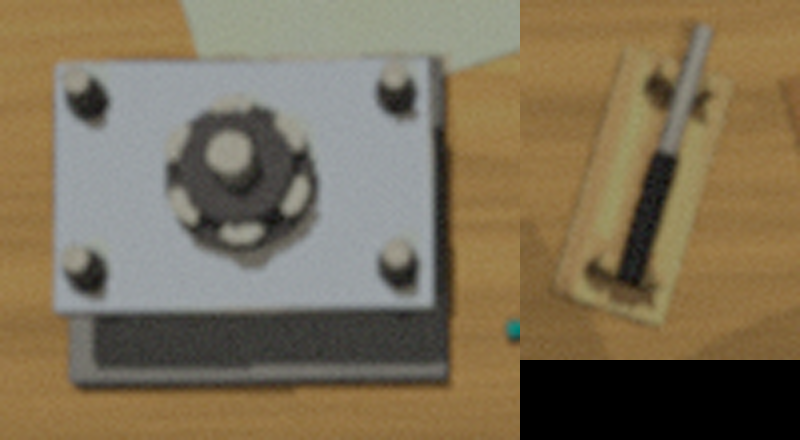

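```bash
python3 - <<'E'
from h import *
c=load('top0')
a=onz(c,[[465.75,197]],61)[0];b=onz(c,[[448,260.75]],63)[0];g=onz(c,[[457,228.2]],63)[0]
d=a-b; print('tip',a,'end',b,'joint',g,np.linalg.norm(d[:2]),np.degrees(np.arctan2(d[1],d[0])))
gc=(g+b)/2; print('grip c',gc)
M=tool(); P=gc.copy();P[2]=230
print('shift tool',M[:3,:3].T@(P-M[:3,3]))
E
```

```text
tip [ 579.94771806 -334.52104982   61.        ] end [ 429.31901247 -284.57861297   63.        ] joint [ 505.48610226 -309.49177641   63.        ] 158.69232478614657 -18.34345041285364
grip c [ 467.40255736 -297.03519469   63.        ]
shift tool [   0.79243045 -377.80146312  219.71917411]
```

```bash
python3 -m jog '[85,0,-43,25,0.1,85,0,-86,50,0.2,85,0,-129,75,0.3,85,0,-172,100,0.4,85,0,-200,116,0.572]'; python3 - <<'E'
from h import *
M=tool(); print(M.round(3)); P=np.array([467.4,-297,230]); print(M[:3,:3].T@(P-M[:3,3]),read_state()['joint_positions'], np.degrees(np.arctan2(-M[1,1],-M[0,1])))
E
```

```text
time: 0.65
tcp_pos: [322.9, -440.2, 231.2]
eef_rot: [0.569, -0.42, 0.569, 0.42]
ft_force: [1.2, -0.3, -0.5]
gripper_width: 84.9
[[ 0.00000e+00 -9.55000e-01  2.95000e-01  3.22947e+02]
 [ 0.00000e+00  2.95000e-01  9.55000e-01 -4.40162e+02]
 [-1.00000e+00  0.00000e+00  0.00000e+00  2.31241e+02]
 [ 0.00000e+00  0.00000e+00  0.00000e+00  1.00000e+00]]
[  1.32382533 -95.73326817 179.43528976] [-6.40998486e-01  2.50684203e-01 -1.87142739e-01 -4.87463462e-04
 -1.13316123e+00 -1.22937395e+00] -17.176285127169464
```

```bash
python3 -m jog '[85,0,-24,45,0,85,0,-48,90,0,85,0,-72,135,0,85,0,-95,177,0,85,0,-95,177,0]'; python3 - <<'E'
from h import *
w=snap('wrist','w0')
M=tool(); print(M.round(3)); P=np.array([467.4,-297,230]); print(M[:3,:3].T@(P-M[:3,3]), np.degrees(np.arctan2(-M[1,1],-M[0,1])))
E
```

```text
time: 1.15
tcp_pos: [467.4, -297.4, 230.9]
eef_rot: [0.567, -0.423, 0.567, 0.422]
ft_force: [-0.2, -0.6, 0.4]
gripper_width: 85.2
[[-0.00000e+00 -9.58000e-01  2.87000e-01  4.65753e+02]
 [ 0.00000e+00  2.87000e-01  9.58000e-01 -2.98646e+02]
 [-1.00000e+00  1.00000e-03  0.00000e+00  2.30840e+02]
 [ 0.00000e+00  0.00000e+00  0.00000e+00  1.00000e+00]]
[ 0.84002918 -1.10541328  2.04934635] -16.701842287945034
```

View pics/w0.png

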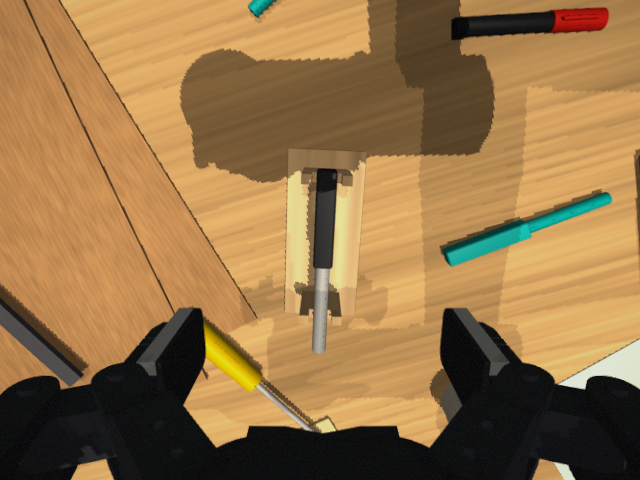

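Wrist view: the bar lies in its rest with the grip end at (326,170), the joint at (322,268) and the tip at (319,352). The screwdriver is at (232,355). The turquoise look-alike is at the right.

```bash
python3 - <<'E'
from h import *
c=load('w0'); im=c['pixels'].astype(int)
m=np.zeros((480,640),np.uint8); m[168:270,308:344]=(im.max(2)<75)[168:270,308:344]
n,l,s,ce=cv2.connectedComponentsWithStats(m); i=1+s[1:,4].argmax(); v,u=np.nonzero(l==i); print(s[i],ce[i])
r=cv2.minAreaRect(onz(c,np.c_[u,v],63)[:,:2].astype(np.float32)); print(r)
L=onz(c,[[322.5,268]],63)[0];E=onz(c,[[326,170]],63)[0];T=onz(c,[[319.5,352]],61)[0]
print(E,L,T,np.degrees(np.arctan2(T[1]-E[1],T[0]-E[0])),np.linalg.norm((L-E)[:2]),np.linalg.norm((T-E)[:2]))
print('depth',dep(c,[[325,220],[320,320],[324,190]]))
gc=(E+L)/2; M=tool(); 
print(gc, M[:3,:3].T@(gc-M[:3,3]), M[:3,3])
S=[]
for k in range(2): S.append(tool()[:3,3]); 
print(S, onz(c,[[322.5,268],[326,170]],63)@np.eye(3))
E
```

```text
[ 313  168   25  101 1952] [324.36936475 217.28790984]
((467.30462646484375, -294.8677978515625), (15.680197715759277, 80.88401794433594), 70.57450866699219)
[ 430.28986487 -282.53268599   63.        ] [ 505.36775268 -307.61887699   63.        ] [ 580.09170373 -332.55535174   61.        ] -18.46548324519013 79.15810897869925 157.93308082033494
depth [[ 467.45956391 -294.3045096    63.28209068]
 [ 550.52227634 -323.25615075   61.04660679]
 [ 444.61253154 -288.36039753   62.49736086]]
[ 467.82880877 -295.07578149   63.        ] [167.84053802  -1.0605095    3.97665653] [ 465.75266893 -298.64553336  230.84019541]
[array([ 465.75266893, -298.64553336,  230.84019541]), array([ 465.75266893, -298.64553336,  230.84019541])] [[ 505.36775268 -307.61887699   63.        ]
 [ 430.28986487 -282.53268599   63.        ]]
```

```bash
python3 -m jog '[60,45,-0.5,3,0.02,60,90,-0.5,3,0.02,60,130,-0.5,3,0.02,60,165,-0.5,3,0.02,60,165,-0.5,3,0.02]';python3 - <<'E'
from h import *
for i in range(4): capture('top'); M=tool(); print(M[:3,3], np.degrees(np.arctan2(-M[1,1],-M[0,1])))
print(read_state()['ft_force'])
E
```

```text
time: 1.7
tcp_pos: [460.7, -297.5, 61.5]
eef_rot: [0.571, -0.411, 0.575, 0.418]
ft_force: [-0.5, -0.8, -0.1]
gripper_width: 59.7
[ 463.15935766 -298.44492082   64.55464466] -18.185589441735704
[ 465.06377941 -299.01651882   66.67971723] -18.145686531976605
[ 466.12622457 -299.2034148    67.9246446 ] -18.126780317186146
[ 466.61148261 -299.15368585   68.53085482] -18.12549469374316
[-0.45490029 -0.49396204 -0.57688801]
```

```bash
python3 - <<'E'
from h import *
for i in range(3): capture('top')
c=snap('wrist','w1'); M=tool(); print(M.round(3)); im=c['pixels'].astype(int)
# predicted bar points
for p in ([429.5,-282.3,63],[505.4,-307.6,63],[580,-332.5,61]): print(proj(c,p))
cv2.imwrite('pics/w1c.png',c['pixels'][:,:,::-1])
E
```

```text
[[ 3.00000e-03 -9.50000e-01  3.11000e-01  4.66158e+02]
 [-1.00000e-03  3.11000e-01  9.50000e-01 -2.98530e+02]
 [-1.00000e+00 -3.00000e-03  0.00000e+00  6.80190e+01]
 [ 0.00000e+00  0.00000e+00  0.00000e+00  1.00000e+00]]
[[331.57856599 212.46882265]]
[[329.14696284 394.88645558]]
[[327.15007641 525.22526   ]]
```

View pics/w1.png

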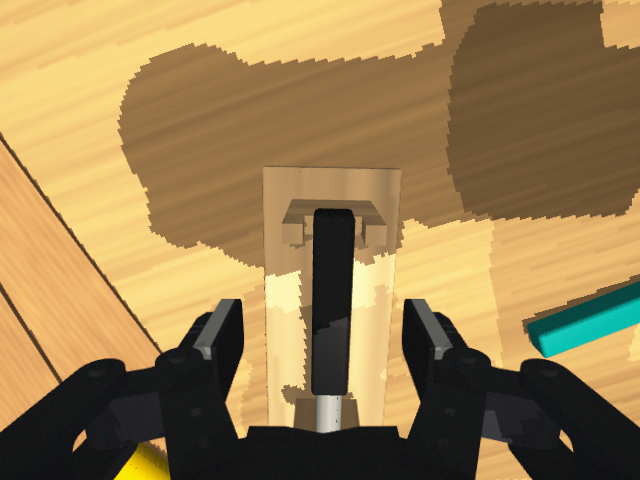

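The bar grip runs from (334,209) to (330,394) and the pads are centred at u≈323. So I shift about 4 mm in +z, then descend and grip.

```bash
python3 -m jog '[60,10,0,3.8,0.01,60,25,0,3.8,0.01,60,32,0,3.8,0.01,60,32,0,3.8,0.01,60,32,0,3.8,0.01]'; python3 -m jog '[14,0,0,0,0,10,0,0,0,0,10,0,0,0,0,10,0,0,0,0,10,0,0,0,0]' 80;  python3 -m jog '[10,0,0,0,0,10,0,0,0,0,10,0,0,0,0,10,-5,0,0,0,10,-10,0,0,0]'; python3 -m jog '[10,-20,0,0,0,10,-60,0,0,0,10,-105,0,0,0,10,-150,0,0,0,10,-165,0,0,0]'; python3 - <<'E'
from h import *
for i in range(4):capture('top')
M=tool(); print(M.round(3), read_state()['joint_positions'])
E
```

```text
time: 2.6
tcp_pos: [466.6, -294.6, 34.3]
eef_rot: [0.574, -0.412, 0.575, 0.412]
ft_force: [-0.2, -0.4, -0.0]
gripper_width: 59.9
time: 3.1
tcp_pos: [466.8, -294.7, 34.9]
eef_rot: [0.575, -0.413, 0.574, 0.412]
ft_force: [-1.1, 1.2, 3.2]
gripper_width: 14.9
time: 3.6
tcp_pos: [465.9, -294.3, 43.9]
eef_rot: [0.574, -0.412, 0.575, 0.413]
ft_force: [-0.2, 0.3, -2.0]
gripper_width: 14.9
time: 4.1
tcp_pos: [468.4, -295.6, 214.8]
eef_rot: [0.576, -0.415, 0.573, 0.41]
ft_force: [0.0, 0.4, -1.5]
gripper_width: 14.5
[[-2.00000e-03 -9.47000e-01  3.21000e-01  4.65574e+02]
 [ 2.00000e-03  3.21000e-01  9.47000e-01 -2.94012e+02]
 [-1.00000e+00  2.00000e-03  1.00000e-03  2.08159e+02]
 [ 0.00000e+00  0.00000e+00  0.00000e+00  1.00000e+00]] [-2.69399469e-01  2.78205635e-01 -2.09772100e-01 -1.16338295e-03
 -1.08479002e+00 -1.62762632e+00]
```

```bash
python3 -m jog '[10,-15,5,40,0,10,-30,10,80,0,10,-45,15,120,0,10,-60,20,160,0,10,-70,23,200,0]'; python3 -m jog '[10,-10,5,40,-0.08,10,-20,10,80,-0.16,10,-30,15,120,-0.24,10,-30,17,150,-0.326,10,-30,17,150,-0.326]'; python3 - <<'E'
from h import *
for i in range(6):capture('top')
c=snap('wrist','w2'); M=tool(); print(M.round(3), read_state()['joint_positions'])
print(proj(c,[[602.2,111,167],[602.2,111,151]]))
E
```

```text
time: 4.8
tcp_pos: [508.1, -96.2, 277.9]
eef_rot: [0.574, -0.411, 0.576, 0.413]
ft_force: [1.4, 0.2, -1.6]
gripper_width: 14.8
time: 5.3
tcp_pos: [540.7, 52.9, 306.2]
eef_rot: [0.497, -0.5, 0.5, 0.502]
ft_force: [-0.3, -0.2, -1.9]
gripper_width: 14.5
[[-1.00000e-03 -1.00000e+00  2.00000e-03  5.40424e+02]
 [-0.00000e+00  2.00000e-03  1.00000e+00  4.87850e+01]
 [-1.00000e+00  1.00000e-03 -0.00000e+00  3.08874e+02]
 [ 0.00000e+00  0.00000e+00  0.00000e+00  1.00000e+00]] [ 3.88930626e-01  1.97948543e-01 -6.07055358e-02 -4.37462314e-05
 -1.31314146e+00 -1.96160495e+00]
[[402.13711271 307.05969298]
 [398.38503924 298.66144008]]
```

View pics/w2.png

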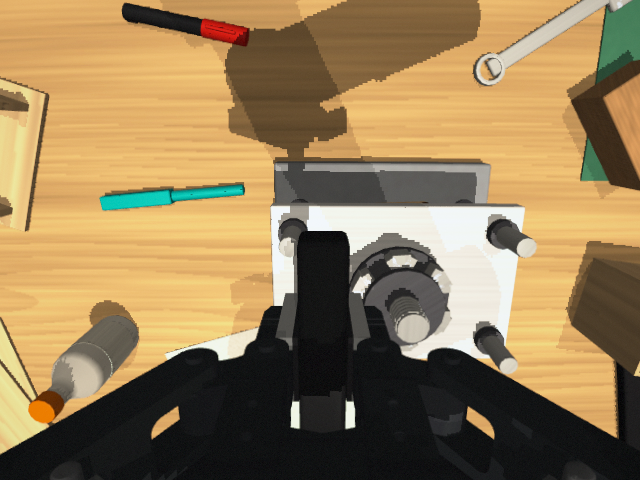

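```bash
python3 - <<'E'
from h import *
def ortho(c,z,s=4,h=60,cx=602.2,cy=111):
    n=2*h*s; i,j=np.mgrid[:n,:n]; X=cx+h-i/s; Y=cy+h-j/s
    uv=proj(c,np.c_[X.ravel(),Y.ravel(),np.full(X.size,z)]).astype(np.float32).reshape(n,n,2)
    return cv2.remap(c['pixels'],uv[...,0],uv[...,1],cv2.INTER_CUBIC)
a=ortho(load('w2'),167,3.3);b=ortho(load('top0'),167,3.3)
cv2.imwrite('pics/ortho.png',np.hstack([a,b])[:,:,::-1])
c=load('w2'); P=cloud(c); m=np.zeros((480,640),bool); m[230:360,340:460]=1
d=np.hypot(P[...,0]-602.2,P[...,1]-111); th=np.degrees(np.arctan2(P[...,1]-111,P[...,0]-602.2))%360
k=m&(d>34)&(d<41)
for t in range(100,280,4):
    q=k&(abs(th-t)<2)
    if q.sum()>2: print(t,q.sum(),np.median(P[q][:,2]).round(1),np.median(c['pixels'][q].mean(1)),end=' | ')
E
```

```text
Traceback (most recent call last):
TypeError: 'float' object cannot be interpreted as an integer
```

```bash
cat >> h.py <<'E'
def ortho(c,z,s=3.3,h=60,cx=602.2,cy=111):
    n=int(2*h*s); i,j=np.mgrid[:n,:n]; X=cx+h-i/s; Y=cy+h-j/s
    uv=proj(c,np.c_[X.ravel(),Y.ravel(),np.full(X.size,z)]).astype(np.float32).reshape(n,n,2)
    return cv2.remap(c['pixels'],uv[...,0],uv[...,1],cv2.INTER_CUBIC)
E
python3 - <<'E'
from h import *
a=ortho(load('w2'),167);b=ortho(load('top0'),167)
cv2.imwrite('pics/ortho.png',np.hstack([a,b])[:,:,::-1])
c=load('w2'); P=cloud(c); m=np.zeros((480,640),bool); m[230:360,340:460]=1
d=np.hypot(P[...,0]-602.2,P[...,1]-111); th=np.degrees(np.arctan2(P[...,1]-111,P[...,0]-602.2))%360
k=m&(d>34)&(d<41)
for t in range(100,280,4):
    q=k&(abs(th-t)<2)
    if q.sum()>2: print(t,q.sum(),np.median(P[q][:,2]).round(1),np.median(c['pixels'][q].mean(1)),end=' | ')
# collar centre from top-surface cloud
q=m&(P[...,2]>164)&(P[...,2]<170)&(d<45); print(P[q].mean(0),cv2.minEnclosingCircle(P[q][:,:2].astype(np.float32)))
E
```

```text
104 15 159.0 198.0 | 108 26 159.3 198.33333333333334 | 112 27 159.3 197.66666666666666 | 116 30 159.5 199.33333333333331 | 120 27 159.3 200.0 | 124 30 159.0 201.83333333333331 | 128 25 159.5 210.66666666666666 | 132 46 158.5 197.5 | 136 81 152.3 64.66666666666667 | 140 43 143.3 61.0 | 144 32 142.6 87.66666666666667 | 148 33 143.1 90.33333333333333 | 152 42 142.9 90.5 | 156 40 142.4 92.0 | 160 40 141.7 89.66666666666666 | 164 56 143.3 98.16666666666666 | 168 57 143.1 111.66666666666667 | 172 65 153.2 113.66666666666667 | 176 76 149.0 110.33333333333333 | 180 73 149.2 110.66666666666667 | 184 78 149.1 112.83333333333334 | 188 73 148.2 112.0 | 192 82 148.1 110.5 | 196 77 143.5 84.33333333333333 | 200 73 142.9 90.33333333333333 | 204 53 139.9 95.66666666666667 | 208 51 137.2 95.66666666666667 | 212 52 139.1 94.83333333333334 | 216 51 137.7 95.33333333333333 | 220 49 139.2 95.0 | 224 52 139.4 92.33333333333333 | 228 77 143.9 68.0 | 232 73 143.4 88.0 | 236 73 148.7 111.66666666666667 | 240 64 149.0 116.16666666666666 | 244 60 144.8 113.5 | 248 61 152.3 116.0 | 252 58 154.0 110.0 | 256 31 142.5 105.0 | 260 17 136.7 88.0 | 264 15 143.1 83.66666666666667 | 268 3 142.8 91.0 | [594.81906741 114.34248127 167.13617277] ((603.6027221679688, 112.88255310058594), 31.990978240966797)
```

View pics/ortho.png

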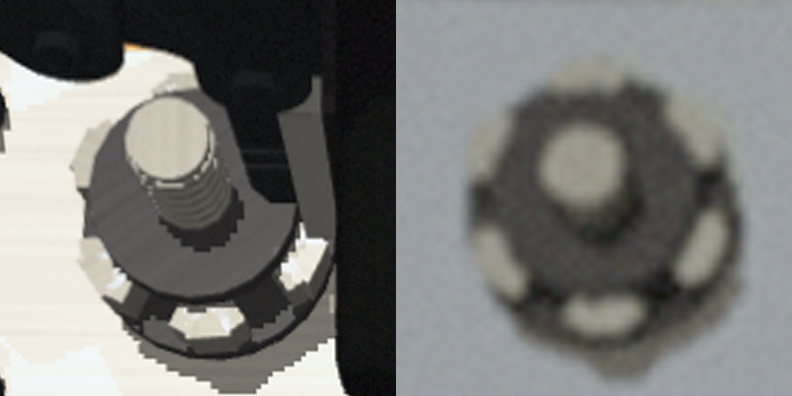

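```bash
cat >> h.py <<'E'
def lands(c,cx=602.2,cy=111,thr=125,s=4):
    a=ortho(c,159,s,60,cx,cy).astype(int).mean(2); h=60
    n=a.shape[0]; i,j=np.mgrid[:n,:n]; X=h-i/s; Y=h-j/s; r=np.hypot(X,Y); th=np.degrees(np.arctan2(Y,X))%360
    # polar profile of brightness in r 34..40
    return np.array([a[(r>34)&(r<40)&(abs((th-t+180)%360-180)<1.5)].mean() for t in range(0,360,3)])
E
python3 - <<'E'
from h import *
c=load('top0')
for cen in ((602.2,111),(603,112)):
    p=lands(c,*cen); t=np.arange(0,360,3)
    z=(p*np.exp(-6j*np.radians(t))).sum(); print('land phase',(np.degrees(np.angle(z))/6)%60, abs(z)/p.sum())
    print(p.round().astype(int).reshape(6,20))
# center of disc: dark disc seg at z 167 : use depth
P=cloud(c); d=np.hypot(P[...,0]-602.2,P[...,1]-111)
q=(d<50)&(P[...,2]>163)&(P[...,2]<171); print(P[q].mean(0),cv2.minEnclosingCircle(P[q][:,:2].astype(np.float32)))
q=(d<60)&(P[...,2]>135)&(P[...,2]<171); print(P[q].mean(0),cv2.minEnclosingCircle(P[q][:,:2].astype(np.float32)))
c=load('w2');P=cloud(c)
# wrist posts & plate
m=(P[...,2]>163)&(P[...,2]<172); m[:,:470]=0; n,l,s,ce=cv2.connectedComponentsWithStats(m.astype(np.uint8))
for i in range(1,n):
    if s[i,4]>60: print(ce[i],s[i],P[l==i].mean(0))
E
```

```text
land phase 55.768004975994664 0.18743384419094097
[[126 126 130 129 127 125 118 106  97  93  93  93  92  89  97 111 129 137
  141 142]
 [142 141 141 141 140 127 109  86  74  73  78  78  84  91 108 128 142 147
  150 151]
 [148 147 144 141 135 123 100  70  47  48  56  62  62  61  74  92 108 121
  130 135]
 [135 136 138 138 133 123 110  94  70  50  44  43  40  42  41  51  76 107
  126 138]
 [143 144 143 146 145 144 141 129 111  87  70  63  60  55  43  50  76 108
  131 143]
 [146 146 144 143 144 144 144 135 117  94  82  76  77  81  80  83 102 123
  133 130]]
land phase 55.452266265798094 0.18497948378510143
[[133 135 137 136 135 133 125 115 109 106 106 109 108 106 113 125 140 146
  148 148]
 [147 146 147 147 147 138 125 107  91  87  92  91  93  95 103 119 135 143
  148 151]
 [149 147 146 141 138 130 115  91  59  46  50  58  62  59  64  83 105 121
  133 139]
 [141 142 144 146 144 137 128 113  86  57  41  37  33  37  37  50  84 117
  137 145]
 [148 149 148 149 148 147 143 130 107  78  64  58  55  43  39  60  92 122
  138 144]
 [144 143 141 142 143 144 139 124 101  86  80  78  84  85  85  98 121 135
  138 134]]
[602.33381955 110.03200594 167.202416  ] ((603.1055297851562, 109.41107177734375), 40.35560607910156)
[598.49319837 109.44688924 159.76747001] ((603.2305297851562, 111.80682373046875), 42.520076751708984)
[524.39746835 246.68607595] [512 236  24  22 395] [553.69540486 199.39497655 167.61771167]
[506.89542484 363.82026144] [496 355  22  19 306] [652.81105674 199.26297155 167.36283779]
```

```bash
python3 - <<'E'
from h import *
c=load('w2'); P=cloud(c); m=np.zeros((480,640),bool); m[230:360,340:470]=1
X=P[...,0]-602.8; Y=P[...,1]-111.3; d=np.hypot(X,Y); th=np.degrees(np.arctan2(Y,X))%360; im=c['pixels'].mean(2)
k=m&(d>33)&(d<41.5)
for t in range(104,280,3):
    q=k&(abs(th-t)<1.5)
    if q.sum()>2: print(t,q.sum(),(np.mean(P[q][:,2]>156)).round(2),np.mean(im[q]).round(),end=' | ')
E
python3 -m jog '[10,10,20,-8,-0.12,10,30,40,-16,-0.24,10,55,60,-24,-0.36,10,80,80,-30,-0.48,10,100,80,-30,-0.576]'; python3 -m jog '[10,0,0,0,0,10,0,0,0,0,10,0,0,0,0]'; cat >> h.py <<'E'
def rd(n=6,C=(602.8,111.3)):
    S=[]
    for i in range(n):
        capture('top'); S.append(tool())
    M=np.mean(S,0); p=M[:3,3]; yaw=np.degrees(np.arctan2(-M[1,1],-M[0,1])); v=p[:2]-C
    print('tcp',p.round(1),'yaw',yaw.round(2),'R',np.hypot(*v).round(1),'th',(np.degrees(np.arctan2(v[1],v[0]))%360).round(2),'f',read_state()['ft_force'].round(1),'std',np.std([s[:3,3] for s in S],0).round(1),read_state()['time'])
    return M
def goto(M,R_,th,z,C=(602.8,111.3)):
    t=np.radians(th); P=np.array([C[0]+R_*np.cos(t),C[1]+R_*np.sin(t),z]); yaw=np.degrees(np.arctan2(-M[1,1],-M[0,1]))
    print('R',R_,'th',th,'shift',(M[:3,:3].T@(P-M[:3,3])).round(1),'turn',np.radians(yaw-(th-180)).round(3))
E
python3 - <<'E'
from h import *
M=rd(); goto(M,170,213,131)
E
```

```text
104 9 1.0 174.0 | 107 16 1.0 193.0 | 110 25 1.0 197.0 | 113 24 1.0 200.0 | 116 24 1.0 202.0 | 119 27 1.0 200.0 | 122 27 1.0 197.0 | 125 27 1.0 204.0 | 128 22 1.0 210.0 | 131 39 0.72 171.0 | 134 35 0.54 138.0 | 137 82 0.3 92.0 | 140 49 0.18 67.0 | 143 31 0.0 60.0 | 146 31 0.0 79.0 | 149 31 0.0 87.0 | 152 37 0.0 89.0 | 155 29 0.0 89.0 | 158 33 0.0 88.0 | 161 29 0.0 87.0 | 164 37 0.22 104.0 | 167 54 0.37 121.0 | 170 44 0.43 129.0 | 173 55 0.49 140.0 | 176 62 0.39 121.0 | 179 59 0.47 131.0 | 182 54 0.44 130.0 | 185 70 0.43 129.0 | 188 62 0.35 123.0 | 191 64 0.44 135.0 | 194 61 0.33 114.0 | 197 65 0.31 106.0 | 200 58 0.19 90.0 | 203 46 0.0 84.0 | 206 43 0.0 84.0 | 209 43 0.0 83.0 | 212 43 0.0 80.0 | 215 45 0.0 82.0 | 218 41 0.0 84.0 | 221 44 0.0 84.0 | 224 42 0.0 77.0 | 227 68 0.19 90.0 | 230 55 0.27 106.0 | 233 63 0.32 117.0 | 236 63 0.37 131.0 | 239 54 0.5 150.0 | 242 54 0.39 129.0 | 245 49 0.41 145.0 | 248 46 0.48 150.0 | 251 48 0.52 144.0 | 254 36 0.47 148.0 | 257 12 0.08 93.0 | 260 14 0.0 70.0 | 263 10 0.0 80.0 | 266 7 0.0 77.0 | time: 6.15
tcp_pos: [457.7, 18.1, 208.4]
eef_rot: [0.337, -0.621, 0.337, 0.622]
ft_force: [0.9, -0.7, -1.2]
gripper_width: 14.6
time: 6.45
tcp_pos: [462.1, 19.9, 210.7]
eef_rot: [-0.339, 0.622, -0.337, -0.62]
ft_force: [0.1, -0.3, -0.9]
gripper_width: 15.2
tcp [461.5  20.  210.1] yaw 32.95 R 168.3 th 212.86 f [-0.   0.4 -1.2] std [0.3 0.  0.3] 6.75
R 170 th 213 shift [79.1  1.9 -0.4] turn -0.001
```

```bash
python3 -m jog '[10,20,2,0,0,10,45,2,0,0,10,68,2,0,0,10,78,2,0,0,10,79,2,0,0]'; python3 -m jog '[10,0,0,0,0,10,0,0,0,0,10,0,0,0,0]';python3 - <<'E'
from h import *
M=rd(); goto(M,142,213,131)
c=snap('top','top1'); w=snap('wrist','w3')
cv2.imwrite('pics/ins.png',np.hstack([ortho(c,155,3,85,565,90),cv2.resize(w['pixels'][150:450,250:550],(510,510))[:510]])[:,:,::-1][:, :800])
s=c['pixels'][140:255,215:365]; cv2.imwrite('pics/ins.png',np.hstack([cv2.resize(s,(600,460),interpolation=cv2.INTER_CUBIC),np.zeros((460,1,3),np.uint8)])[:,:,::-1])
print(proj(c,[[602.8-50*.839,111.3-50*.545,151],[602.8,111.3,151],[460.2,18.7,151]]))
E
```

```text
time: 7.25
tcp_pos: [458.5, 18.5, 129.4]
eef_rot: [0.337, -0.621, 0.338, 0.622]
ft_force: [0.6, 1.4, -1.7]
gripper_width: 14.2
time: 7.55
tcp_pos: [459.8, 19.0, 131.3]
eef_rot: [-0.338, 0.622, -0.337, -0.621]
ft_force: [-0.4, 0.0, -1.4]
gripper_width: 14.7
tcp [459.3  18.8 130.8] yaw 32.99 R 170.7 th 212.8 f [ 0.5 -0.  -1. ] std [0.2 0.1 0.2] 7.85
R 142 th 213 shift [ -0.1 -28.7  -0.6] turn -0.0
[[286.55637526 201.66197202]
 [274.04900257 183.35455447]
 [316.99826582 246.23798864]]
```

View pics/ins.png

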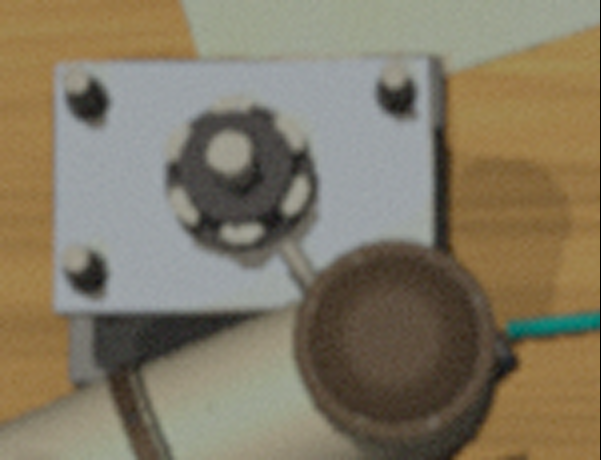

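The rod tip is at crop (287,245), which is top pixel (286.8,201.3). That is within half a pixel of the prediction and in line with the dark socket gap at crop (268,218), so I insert slowly.

```bash
python3 -m jog '[10,0,-4,-0.5,0,10,0,-8,-0.5,0,10,0,-12,-0.5,0,10,0,-15,-0.5,0,10,0,-15,-0.5,0]';  python3 -m jog '[10,0,-4,0,0,10,0,-8,0,0,10,0,-12,0,0,10,0,-13,0,0,10,0,-13,0,0]'; python3 - <<'E'
from h import *
M=rd(); print(read_state()['moment'])
for t in (201,188,175,162,149,136): goto(M,142,t,131)
E
```

```text
time: 8.45
tcp_pos: [472.4, 26.8, 130.2]
eef_rot: [-0.337, 0.621, -0.337, -0.621]
ft_force: [1.0, -0.4, -1.7]
gripper_width: 14.7
time: 8.95
tcp_pos: [483.0, 33.7, 130.2]
eef_rot: [0.337, -0.621, 0.337, 0.621]
ft_force: [0.4, -0.3, -1.2]
gripper_width: 14.6
tcp [482.7  33.5 130.3] yaw 32.99 R 143.1 th 212.93 f [ 0.5  0.2 -0.4] std [0. 0. 0.] 9.25
[-0.06074494  0.0435604   0.01069608]
R 142 th 201 shift [-0.7 -4.2 29.3] turn 0.209
R 142 th 188 shift [ -0.7 -14.4  59.8] turn 0.436
R 142 th 175 shift [ -0.7 -31.2  87.3] turn 0.663
R 142 th 162 shift [ -0.7 -53.7 110.2] turn 0.89
R 142 th 149 shift [ -0.7 -80.8 127.5] turn 1.117
R 142 th 136 shift [  -0.7 -111.1  138.2] turn 1.344
```

```bash
python3 -m jog '[10,0,-0.5,11.4,0.08,10,0,-1.8,22.8,0.16,10,0,-4.1,34.0,0.24,10,0,-7.2,45.0,0.32,10,0,-11.3,55.7,0.40]'; python3 - <<'E'
from h import *
M=rd(4); print(read_state()['moment']); snap('top','top2')
E
```

```text
time: 9.75
tcp_pos: [461.9, 85.1, 130.5]
eef_rot: [-0.456, 0.541, -0.457, -0.54]
ft_force: [3.8, -8.0, -1.9]
gripper_width: 14.9
tcp [462.   85.6 130.5] yaw 9.85 R 143.2 th 190.34 f [ 3.5 -6.6 -1.7] std [0.1 0.3 0. ] 9.95
[-1.71500138 -0.82100438 -0.71092972]
```

```bash
python3 -m jog '[10,0,-0.5,11.4,0.08,10,0,-1.8,22.8,0.16,10,0,-4.1,34.0,0.24,10,0,-7.2,45.0,0.32,10,0,-11.3,55.7,0.40]'; python3 -m jog '[10,0,-0.5,11.4,0.08,10,0,-1.8,22.8,0.16,10,0,-4.1,34.0,0.24,10,0,-7.2,45.0,0.32,10,0,-11.3,55.7,0.40]'; python3 -m jog '[10,0,-0.2,7,0.05,10,0,-0.7,14,0.10,10,0,-1.4,20,0.14,10,0,-1.4,20,0.14]'; python3 - <<'E'
from h import *
M=rd(4); print(read_state()['moment'],read_state()['joint_positions']); c=snap('top','top3')
goto(M,175,135.5,131)
p=lands(c,602.8,111.3); t=np.arange(0,360,3); print(p.round().astype(int).reshape(6,20))
E
```

```text
time: 10.5
tcp_pos: [462.3, 140.9, 130.1]
eef_rot: [0.553, -0.439, 0.556, 0.439]
ft_force: [1.7, -9.2, -0.3]
gripper_width: 14.7
time: 11.0
tcp_pos: [483.7, 191.8, 129.3]
eef_rot: [0.627, -0.32, 0.634, 0.319]
ft_force: [-4.5, -6.9, 0.4]
gripper_width: 14.8
time: 11.4
tcp_pos: [496.3, 207.9, 129.0]
eef_rot: [0.647, -0.277, 0.655, 0.276]
ft_force: [-6.9, -4.3, 2.8]
gripper_width: 14.7
tcp [496.1 207.7 129.1] yaw -43.99 R 143.8 th 137.88 f [-5.6 -3.2  2.1] std [0.  0.  0.1] 11.6
[-1.23442342  1.62535844 -0.76544865] [ 6.97263779e-01  3.41593091e-01 -3.39967010e-01 -2.08721652e-03
 -8.98864641e-01 -3.03447018e+00]
R 175 th 135.5 shift [-1.8 31.3  6.2] turn 0.009
[[140 138 137 137 135 130 114 101 100 100  97  98 100 103 116 130 141 141
  133 130]
 [131 131 131 135 131 120 100  82  75  74  78  77  80  89 106 120 131 138
  140 138]
 [139 137 134 129 123 109  91  95 119 133 132 117  91  66  69  95 115 130
  139 139]
 [140 141 141 143 140 128 110  82  56  44  43  46  47  43  52  73 106 128
  140 148]
 [148 147 147 148 149 143 132 115  91  71  61  57  55  49  48  68 104 133
  145 148]
 [147 146 146 146 145 144 138 119  97  82  79  83  83  82  84  97 116 133
  139 140]]
```

```bash
python3 - <<'E'
from h import *
w=snap('wrist','w4'); c=load('top3'); t2=load('top2')
a=cv2.resize(c['pixels'][145:225,225:325],(400,320),interpolation=cv2.INTER_CUBIC)
b=cv2.resize(t2['pixels'][145:225,225:325],(400,320),interpolation=cv2.INTER_CUBIC)
x=cv2.resize(w['pixels'][200:480,220:570],(350,280)); x=np.pad(x,((0,0),(0,50),(0,0)))
o=np.pad(ortho(w,155,2.3,60,602.8,111.3),((0,4),(0,124),(0,0)))[:280,:400]
cv2.imwrite('pics/s1.png',np.vstack([np.hstack([b,a]),np.hstack([x,o])])[:,:,::-1])
for n,q in (('top0',load('top0')),('top2',t2),('top3',c)):
    p=lands(q,602.8,111.3); print(n,p[60:].round().astype(int))
E
```

```text
top0 [140 141 143 144 140 131 119 102  74  50  41  39  36  40  39  55  85 116
 134 143 147 146 146 148 147 146 141 127 106  80  67  60  58  49  42  57
  87 117 136 145 146 146 143 144 144 145 143 133 112  92  84  79  83  86
  85  91 113 131 138 134]
top2 [104 100  93  92 107 122 123 111  83  60  70 100 125 133 138 140 136 137
 139 141 141 133 120  98  73  63  63  59  49  43  52  82 115 139 149 149
 151 150 150 150 151 148 137 113  88  75  74  76  78  80  86 103 126 136
 136 137 137 138 138 136]
top3 [140 141 141 143 140 128 110  82  56  44  43  46  47  43  52  73 106 128
 140 148 148 147 147 148 149 143 132 115  91  71  61  57  55  49  48  68
 104 133 145 148 147 146 146 146 145 144 138 119  97  82  79  83  83  82
  84  97 116 133 139 140]
```

View pics/s1.png

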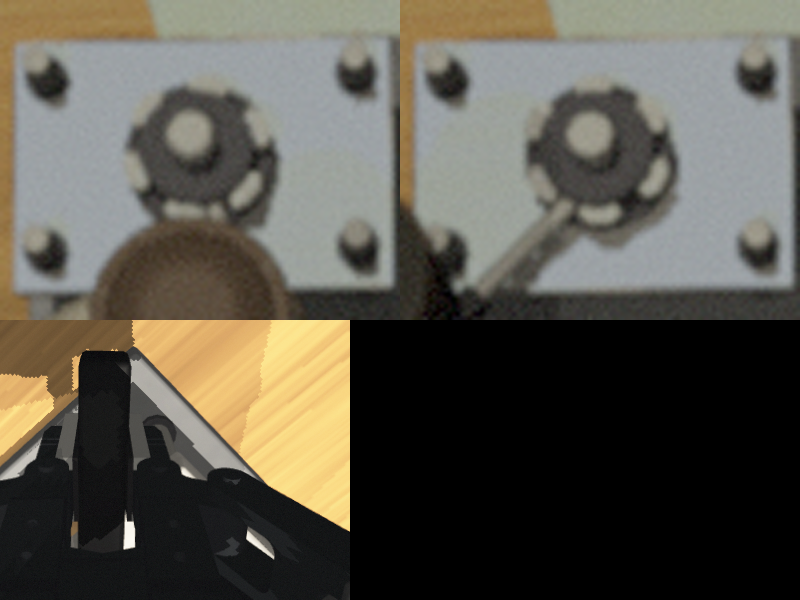

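The first stroke worked. In the new picture the rod sits in its socket at crop (570,210), and the collar's lands have moved on by about 60°. The bar lags by a few degrees of play and compliance.

```bash
cat >> h.py <<'E'
def turned(c,lo=180,hi=345,guess=None):
    t=np.arange(0,360,3); f=lambda x:np.interp(x%360,np.r_[t,360],np.r_[P0,P0[0]])
    P0=lands(load('top0'),602.8,111.3); p=lands(c,602.8,111.3); k=(t>=lo)&(t<=hi)
    a=np.arange(0,60,0.25); s=[np.corrcoef(p[k],f(t[k]+x))[0,1] for x in a]; i=int(np.argmax(s)); print('collar cw mod 60:',a[i],'corr',round(s[i],3)); return a[i]
E
python3 -m jog '[10,-1,4,-1,0,10,-1,12,-2,0,10,-1,22,-2,0,10,-1,33,0,0,10,-1,33,0,0]'; python3 - <<'E'
from h import *
turned(load('top3')); turned(load('top2')); 
M=rd(4); turned(snap('top','top4'),0,345); goto(M,176,213,131)
E
```

```text
time: 12.2
tcp_pos: [475.6, 234.7, 131.7]
eef_rot: [0.651, -0.278, 0.65, 0.279]
ft_force: [0.1, -0.6, -1.1]
gripper_width: 15.0
collar cw mod 60: 1.75 corr 0.997
collar cw mod 60: 15.0 corr 0.818
tcp [475.9 234.  131.5] yaw -43.74 R 176.5 th 135.97 f [ 0.7 -1.4 -1.3] std [0.1 0.3 0.1] 12.4
collar cw mod 60: 1.75 corr 0.996
R 176 th 213 shift [   0.4 -136.1 -172.2] turn -1.339
```

```bash
python3 -m jog '[10,0,-1.7,-24.8,-0.14,10,0,-6.9,-49.2,-0.28,10,0,-15.4,-72.6,-0.42,10,0,-27.1,-94.5,-0.56,10,0,-41.9,-114.7,-0.70]';python3 -m jog '[10,0,-1.7,-24.8,-0.14,10,0,-6.9,-49.2,-0.28,10,0,-15.4,-72.6,-0.42,10,0,-27.1,-94.5,-0.56,10,0,-32.1,-102,-0.61]'; python3 -m jog '[10,0,0,0,0,10,0,0,0,0,10,0,0,0,0]'; python3 - <<'E'
from h import *
M=rd(4); goto(M,171,211,131);goto(M,142,211,131)
E
```

```text
time: 12.95
tcp_pos: [426.2, 120.5, 131.5]
eef_rot: [0.514, -0.485, 0.514, 0.485]
ft_force: [-0.2, -0.1, -1.1]
gripper_width: 14.8
time: 13.45
tcp_pos: [452.7, 15.9, 131.5]
eef_rot: [-0.346, 0.617, -0.346, -0.616]
ft_force: [0.1, 0.4, -1.0]
gripper_width: 14.7
time: 13.75
tcp_pos: [451.9, 18.0, 131.3]
eef_rot: [0.347, -0.616, 0.347, 0.616]
ft_force: [0.1, 0.1, -1.3]
gripper_width: 14.7
tcp [452.   18.1 131.4] yaw 31.3 R 177.3 th 211.71 f [ 0.2  0.2 -1. ] std [0. 0. 0.] 13.95
R 171 th 211 shift [ 0.4 -6.3  2.2] turn 0.005
R 142 th 211 shift [  0.4 -35.3   2. ] turn 0.005
```

```bash
python3 -m jog '[10,0,-6,1.8,0.005,10,0,-10,1.8,0.005,10,0,-14,1.8,0.005,10,0,-18,1.8,0.005,10,0,-18,1.8,0.005]';  python3 -m jog '[10,0,-5,0,0,10,0,-10,0,0,10,0,-15,0,0,10,0,-17,0,0,10,0,-17,0,0]'; python3 - <<'E'
from h import *
M=rd(3); turned(snap('top','top5'),240,345)
E
```

```text
time: 14.45
tcp_pos: [467.2, 28.9, 131.3]
eef_rot: [-0.348, 0.616, -0.348, -0.615]
ft_force: [-0.3, 0.5, -0.1]
gripper_width: 14.6
time: 14.95
tcp_pos: [481.5, 37.4, 131.3]
eef_rot: [-0.348, 0.615, -0.348, -0.615]
ft_force: [-0.1, -0.8, -1.8]
gripper_width: 14.7
tcp [481.   37.2 131.2] yaw 30.98 R 142.5 th 211.31 f [-0.4 -0.2 -1. ] std [0.1 0.1 0. ] 15.1
collar cw mod 60: 1.75 corr 0.975
```

```bash
python3 -m jog '[10,0,-0.5,11.4,0.08,10,0,-1.8,22.8,0.16,10,0,-4.1,34.0,0.24,10,0,-7.2,45.0,0.32,10,0,-11.3,55.7,0.40]'; python3 -m jog '[10,0,-0.5,11.4,0.08,10,0,-1.8,22.8,0.16,10,0,-4.1,34.0,0.24,10,0,-7.2,45.0,0.32,10,0,-11.3,55.7,0.40]'; python3 -m jog '[10,0,-0.5,11.4,0.08,10,0,-1.8,22.8,0.16,10,0,-4.1,34.0,0.24,10,0,-7.2,45.0,0.32,10,0,-11.3,55.7,0.40]'; python3 -m jog '[10,0,-0.2,7,0.05,10,0,-0.7,14,0.10,10,0,-1.0,17,0.12,10,0,-1.0,17,0.12]'; python3 - <<'E'
from h import *
M=rd(3); turned(snap('top','top6')); print(read_state()['joint_positions'])
E
python3 -m jog '[10,0,4,-1,0,10,0,12,-2,0,10,0,22,-2,0,10,0,34,0,0,10,0,34,0,0]'; python3 - <<'E'
from h import *
M=rd(3); turned(snap('top','top7'),0,345)
E
```

```text
time: 15.65
tcp_pos: [461.8, 89.3, 131.4]
eef_rot: [-0.465, 0.533, -0.466, -0.532]
ft_force: [3.0, -7.6, -1.6]
gripper_width: 15.1
time: 16.15
tcp_pos: [463.8, 145.0, 130.9]
eef_rot: [0.56, -0.429, 0.564, 0.429]
ft_force: [0.6, -8.6, 0.7]
gripper_width: 14.8
time: 16.65
tcp_pos: [486.8, 195.2, 130.0]
eef_rot: [0.632, -0.309, 0.64, 0.308]
ft_force: [-7.6, -5.9, 2.4]
gripper_width: 14.5
time: 17.05
tcp_pos: [498.0, 208.8, 130.0]
eef_rot: [0.649, -0.271, 0.657, 0.271]
ft_force: [-7.7, -3.1, 2.2]
gripper_width: 14.7
tcp [497.9 208.8 130. ] yaw -44.91 R 143.2 th 137.1 f [-7.8 -2.8  2.2] std [0. 0. 0.] 17.2
collar cw mod 60: 2.0 corr 0.998
[ 6.96121391e-01  3.43974755e-01 -3.33193470e-01 -2.83167297e-03
 -9.03882509e-01 -3.04892224e+00]
time: 17.75
tcp_pos: [479.5, 234.5, 131.7]
eef_rot: [0.652, -0.272, 0.652, 0.276]
ft_force: [1.3, 0.6, -1.2]
gripper_width: 14.6
tcp [479.8 234.  131.6] yaw -44.37 R 173.8 th 135.08 f [-0.1 -0.3 -1.4] std [0.  0.2 0.1] 17.9
collar cw mod 60: 2.0 corr 0.997
```

```bash
python3 -m jog '[10,0,-1.7,-24.8,-0.14,10,0,-6.9,-49.2,-0.28,10,0,-15.4,-72.6,-0.42,10,0,-27.1,-94.5,-0.56,10,0,-41.9,-114.7,-0.70]';python3 -m jog '[10,0,-1.7,-24.8,-0.14,10,0,-6.9,-49.2,-0.28,10,0,-15.4,-72.6,-0.42,10,0,-27.1,-94.5,-0.56,10,0,-32.1,-102,-0.61]'; python3 -m jog '[10,0,0,0,0,10,0,0,0,0,10,0,0,0,0]'; python3 - <<'E'
from h import *
M=rd(4); goto(M,171,210.7,131);goto(M,142,210.7,131)
E
```

```text
time: 18.45
tcp_pos: [428.7, 121.2, 131.2]
eef_rot: [0.517, -0.481, 0.517, 0.484]
ft_force: [0.6, -0.7, -1.2]
gripper_width: 14.7
time: 18.95
tcp_pos: [454.1, 16.3, 130.7]
eef_rot: [0.35, -0.613, 0.349, 0.616]
ft_force: [-0.0, -0.1, -2.0]
gripper_width: 14.9
time: 19.25
tcp_pos: [453.3, 18.4, 130.6]
eef_rot: [0.351, -0.613, 0.35, 0.616]
ft_force: [-0.3, -0.2, -1.6]
gripper_width: 14.8
tcp [453.3  18.5 130.6] yaw 30.66 R 176.0 th 211.84 f [ 0.1 -0.3 -1.7] std [0. 0. 0.] 19.45
R 171 th 210.7 shift [-0.4 -4.9  3.5] turn -0.001
R 142 th 210.7 shift [ -0.4 -33.9   3.5] turn -0.001
```

```bash
python3 -m jog '[10,-0.4,-5,3.3,0,10,-0.4,-9,3.3,0,10,-0.4,-13,3.3,0,10,-0.4,-17,3.3,0,10,-0.4,-17,3.3,0]';  python3 -m jog '[10,0,-5,0,0,10,0,-10,0,0,10,0,-15,0,0,10,0,-16.5,0,0,10,0,-16.5,0,0]'; python3 -m jog '[10,0,-0.5,11.4,0.08,10,0,-1.8,22.8,0.16,10,0,-4.1,34.0,0.24,10,0,-7.2,45.0,0.32,10,0,-11.3,55.7,0.40]'; python3 -m jog '[10,0,-0.2,7,0.05,10,0,-0.7,14,0.10,10,0,-1.6,21.3,0.15,10,0,-2.9,28.4,0.20,10,0,-2.9,28.4,0.20]'; python3 - <<'E'
from h import *
M=rd(3); turned(snap('top','top8'),240,345); print(read_state()['moment'])
E
```

```text
time: 19.95
tcp_pos: [467.0, 29.8, 130.9]
eef_rot: [0.351, -0.613, 0.35, 0.616]
ft_force: [-0.4, -0.8, -1.0]
gripper_width: 14.8
time: 20.45
tcp_pos: [480.8, 38.0, 130.9]
eef_rot: [0.351, -0.613, 0.35, 0.616]
ft_force: [-0.2, -0.3, -1.1]
gripper_width: 15.1
time: 20.95
tcp_pos: [461.5, 90.0, 131.2]
eef_rot: [0.467, -0.529, 0.468, 0.532]
ft_force: [3.9, -7.7, -1.6]
gripper_width: 14.6
time: 21.45
tcp_pos: [459.9, 118.1, 131.0]
eef_rot: [0.515, -0.481, 0.519, 0.484]
ft_force: [1.0, -8.1, 0.1]
gripper_width: 14.8
tcp [459.9 117.8 131. ] yaw -3.97 R 143.0 th 177.39 f [ 1.4 -7.5 -0.4] std [0. 0. 0.] 21.6
collar cw mod 60: 24.75 corr 0.992
[-2.08276817 -0.4934004  -0.75034516]
```

```bash
python3 -m jog '[10,0,0,3.6,0.025,10,0,-0.2,7.1,0.05,10,0,-0.2,7.1,0.05]' | grep -E 'force|pos'; python3 -m jog '[10,0,0,3.6,0.025,10,0,-0.2,7.1,0.05,10,0,-0.2,7.1,0.05]' | grep -E 'force|pos';python3 - <<'E'
from h import *
M=rd(2); turned(snap('top','top9'),240,345); print(read_state()['moment'])
s=snap('side','side1'); cv2.imwrite('pics/side1c.png',cv2.resize(s['pixels'][170:280,270:400],None,fx=5,fy=5,interpolation=cv2.INTER_CUBIC)[:,:,::-1])
E
```

```text
tcp_pos: [460.4, 124.6, 131.0]
ft_force: [1.9, -9.0, -1.1]
tcp_pos: [461.1, 131.5, 130.9]
ft_force: [1.2, -8.3, -0.3]
tcp [461.1 131.4 130.9] yaw -9.73 R 143.1 th 171.93 f [ 0.9 -8.2 -0.6] std [0. 0. 0.] 22.35
collar cw mod 60: 28.5 corr 0.988
[-2.27124387 -0.26394255 -0.8310812 ]
```

View pics/side1c.png

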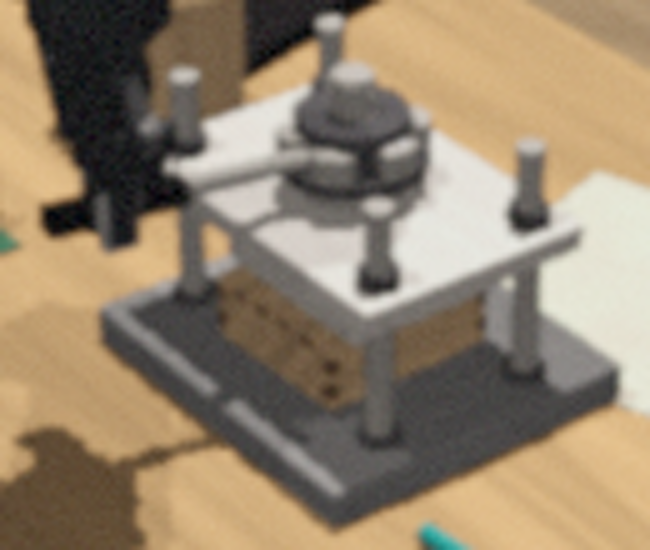

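The side view shows the rod in the collar's socket and the wooden box under the top plate, but the press plate itself is hidden. The force shows no stop yet, so I continue in small steps.

```bash
python3 -m jog '[10,0,0,3.6,0.025,10,0,-0.2,7.1,0.05,10,0,-0.2,7.1,0.05]' | grep -E 'force|pos'; python3 -m jog '[10,0,0,3.6,0.025,10,0,-0.2,7.1,0.05,10,0,-0.2,7.1,0.05]' | grep -E 'force|pos';python3 - <<'E'
from h import *
M=rd(2); turned(snap('top','top10'),240,345); print(read_state()['moment'])
E
```

```text
tcp_pos: [462.2, 138.3, 130.8]
ft_force: [0.9, -7.6, 0.6]
tcp_pos: [463.7, 145.0, 130.7]
ft_force: [-0.1, -8.3, 0.4]
tcp [463.6 144.9 130.7] yaw -15.48 R 143.2 th 166.41 f [-0.8 -7.6  0.4] std [0. 0. 0.] 23.15
collar cw mod 60: 32.75 corr 0.98
[-2.34443018  0.11889496 -0.81894208]
```

```bash
python3 -m jog '[10,0,0,3.6,0.025,10,0,-0.2,7.1,0.05,10,0,-0.2,7.1,0.05]' | grep -E 'force|pos'; python3 -m jog '[10,0,0,3.6,0.025,10,0,-0.2,7.1,0.05,10,0,-0.2,7.1,0.05]' | grep -E 'force|pos';python3 - <<'E'
from h import *
M=rd(2); turned(snap('top','top11'),240,345); print(read_state()['moment'])
E
```

```text
tcp_pos: [465.4, 151.7, 130.6]
ft_force: [-1.1, -7.3, 0.9]
tcp_pos: [467.5, 158.2, 130.5]
ft_force: [-2.6, -8.3, 0.2]
tcp [467.5 158.1 130.5] yaw -21.22 R 143.2 th 160.91 f [-2.5 -7.4  0.9] std [0. 0. 0.] 23.9
collar cw mod 60: 37.75 corr 0.967
[-2.22838752  0.44221182 -0.80045058]
```

```bash
python3 -m jog '[10,0,0,2.2,0.015,10,0,-0.1,4.3,0.03,10,0,-0.1,4.3,0.03]' | grep -E 'force|pos'; python3 -m jog '[10,0,4,-1,0,10,0,12,-2,0,10,0,22,-2,0,10,0,34,0,0,10,0,34,0,0]'; python3 - <<'E'
from h import *
M=rd(3); turned(snap('top','top12'),0,345);turned(load('top12'),180,345)
s=snap('wrist','w5')
E
```

```text
tcp_pos: [468.9, 162.0, 130.5]
ft_force: [-3.1, -8.0, 0.4]
time: 24.75
tcp_pos: [439.5, 179.3, 131.8]
eef_rot: [0.588, -0.391, 0.588, 0.394]
ft_force: [-0.8, -0.4, -1.5]
gripper_width: 15.1
tcp [440.5 179.3 131.9] yaw -22.57 R 176.0 th 157.27 f [-0.5 -0.  -0.9] std [0.2 0.1 0. ] 24.9
collar cw mod 60: 40.0 corr 0.94
collar cw mod 60: 40.0 corr 0.963
```

```bash
python3 -m jog '[10,-20,2,0,0,10,-50,2,0,0,10,-75,2,-5,0,10,-85,-10,-40,0,10,-85,-28,-80,0]';python3 -m jog '[10,0,-20,-40,0,10,0,-40,-80,0,10,0,-60,-120,0,10,0,-80,-160,0,10,0,-98,-200,0]';python3 -m jog '[10,0,-20,-40,0,10,0,-40,-80,0,10,0,-60,-115,0,10,0,-78,-140,-0.03,10,0,-81,-147,-0.068]'; python3 -m jog '[10,0,0,0,0,10,0,0,0,0,10,0,0,0,0]'; cat >>h.py <<'E'
def to(M,P,ang):
    yaw=np.degrees(np.arctan2(-M[1,1],-M[0,1])); print('shift',(M[:3,:3].T@(np.array(P)-M[:3,3])).round(1),'turn',np.radians(yaw-ang).round(3))
E
python3 - <<'E'
from h import *
M=rd(5); to(M,[466.7,-294.7,60],-18.6)
for f in('top0','top12'):
    c=load(f);P=cloud(c);d=np.hypot(P[...,0]-602.8,P[...,1]-111.3);q=(d<45)&(P[...,2]>168);print(f,P[q].mean(0),np.percentile(P[q][:,2],[50,90,98]),q.sum())
E
```

```text
time: 25.5
tcp_pos: [437.0, 94.2, 218.3]
eef_rot: [0.589, -0.391, 0.586, 0.395]
ft_force: [0.7, -0.1, -0.7]
gripper_width: 14.6
time: 26.0
tcp_pos: [449.3, -130.6, 215.6]
eef_rot: [0.588, -0.39, 0.589, 0.394]
ft_force: [-0.1, 0.5, -1.7]
gripper_width: 15.1
time: 26.5
tcp_pos: [467.7, -298.6, 214.0]
eef_rot: [0.575, -0.409, 0.576, 0.413]
ft_force: [0.3, 0.5, -2.3]
gripper_width: 14.8
time: 26.8
tcp_pos: [467.3, -294.8, 214.8]
eef_rot: [0.575, -0.41, 0.575, 0.414]
ft_force: [-0.3, -0.0, -1.2]
gripper_width: 14.6
tcp [ 467.4 -294.8  215. ] yaw -18.71 R 428.0 th 251.56 f [ 0.2  0.3 -0.9] std [0.  0.1 0. ] 27.05
shift [ 1.55e+02  1.00e-01 -6.00e-01] turn -0.002
top0 [601.43385233 109.9115933  178.44634138] [171.14167832 199.4323417  201.67655829] 376
top12 [601.96235817 111.07787984 175.67970092] [170.63912861 190.18705102 193.83892958] 348
```

```bash
python3 -m jog '[10,40,0,-0.5,0,10,85,0,-0.5,0,10,125,0,-0.5,0,10,147,0,-0.5,0,10,154,0,-0.5,0]'; python3 -m jog '[10,0,0,0,0,10,0,0,0,0,10,0,0,0,0]'; python3 - <<'E'
from h import *
M=rd(4); to(M,[466.7,-294.7,35],-18.6); c=snap('wrist','w6'); t=snap('top','top13')
a=load('w6')['pixels'][150:470,200:440]; b=cv2.resize(t['pixels'][190:275,420:490],(400,486),interpolation=cv2.INTER_CUBIC)[:480]
cv2.imwrite('pics/seat.png',np.hstack([cv2.resize(a,(360,480)),b])[:,:,::-1])
E
```

```text
time: 27.55
tcp_pos: [465.0, -294.5, 58.1]
eef_rot: [0.573, -0.408, 0.576, 0.415]
ft_force: [-0.7, -0.8, -1.2]
gripper_width: 14.7
time: 27.85
tcp_pos: [467.9, -295.7, 62.6]
eef_rot: [0.575, -0.411, 0.574, 0.413]
ft_force: [-0.1, -0.8, -1.0]
gripper_width: 14.8
tcp [ 467.4 -295.6   62.1] yaw -18.75 R 428.8 th 251.59 f [-0.5 -0.3 -1.9] std [0.2 0.1 0.3] 28.05
shift [27.1  0.9  0.6] turn -0.003
```

View pics/seat.png

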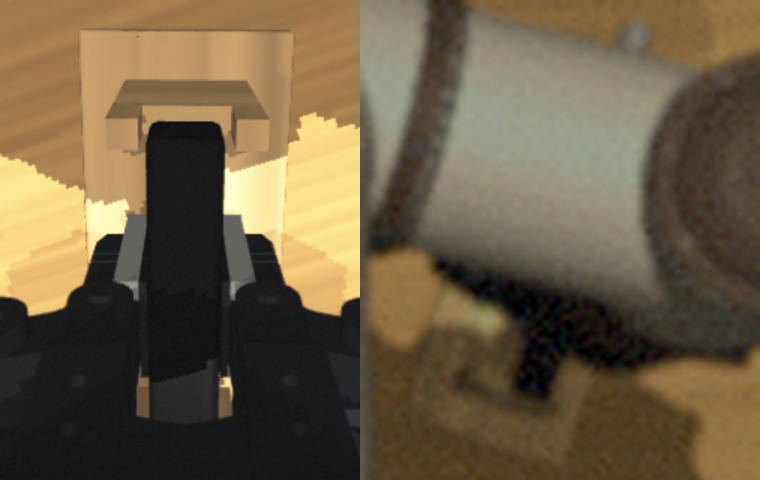

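The grip sits centred between the prongs: grip at u≈186, notch 140–235 in the crop. Next I check for slip along the bar.

```bash
python3 - <<'E'
from h import *
c=load('w6'); M=c['T']@np.linalg.inv(np.array(c['tool_from_camera']))
im=c['pixels'].astype(int); col=im[200:300,310:335].max(2).mean(1); v=200+np.argmax(col<60); print(v)
for vv in (v-1,v+2):
    p=onz(c,[[323,vv]],M[2,3]+28)[0]; print(M[:3,:3].T@(p-M[:3,3]))
c=load('w1'); M=c['T']@np.linalg.inv(np.array(c['tool_from_camera'])); p=onz(c,[[334,209]],63)[0]; print('before',M[:3,:3].T@(p-M[:3,3]))
E
```

```text
231
[-27.88723415  41.63421169   0.79500652]
[-27.88965182  40.72579747   0.79628302]
before [ 5.14625706 41.44496078  4.97378097]
```

```bash
python3 -m jog '[10,10,0.5,0.5,0,10,18,0.5,0.5,0,10,23,0.5,0.5,0,10,26,0.5,0.5,0,10,26,0.5,0.5,0]'; python3 -m jog '[10,0,0,0,0,10,0,0,0,0]'; python3 - <<'E'
from h import *
rd(3)
E
```

```text
time: 28.65
tcp_pos: [465.7, -294.5, 34.9]
eef_rot: [0.574, -0.41, 0.575, 0.414]
ft_force: [-3.1, 1.6, 4.5]
gripper_width: 14.5
time: 28.85
tcp_pos: [465.7, -294.5, 34.9]
eef_rot: [0.574, -0.41, 0.575, 0.414]
ft_force: [-3.5, 1.3, 5.3]
gripper_width: 14.7
tcp [ 465.7 -294.5   34.9] yaw -18.76 R 428.3 th 251.33 f [-3.   2.2  5.7] std [0. 0. 0.] 29.0
```

```bash
python3 -m jog '[10,-0.5,-0.9,0,0,10,-0.5,-0.9,0,0,25,-0.5,-0.9,0,0,45,-0.5,-0.9,0,0,60,-0.5,-0.9,0,0]'; python3 -m jog '[60,0,0,0,0,60,0,0,0,0,60,-10,0,0,0,60,-40,0,0,0,60,-80,0,0,0]'; python3 -m jog '[60,-40,0,0,0,60,-80,10,0,0,60,-115,15,0,0,60,-115,15,0,0,60,-115,15,0,0]';python3 - <<'E'
from h import *
rd(4); c=snap('wrist','w7'); t=snap('top','top14'); turned(t)
im=c['pixels'].astype(int)
P=cloud(c); m=((im.max(2)<75)&(np.hypot(P[...,0]-467,P[...,1]+295)<55)&(P[...,2]>48)).astype(np.uint8)
n,l,s,ce=cv2.connectedComponentsWithStats(m); i=1+s[1:,4].argmax(); v,u=np.nonzero(l==i)
print(s[i],cv2.minAreaRect(onz(c,np.c_[u,v],63)[:,:2].astype(np.float32)),np.median(P[l==i][:,2]))
cv2.imwrite('pics/fin.png',np.hstack([c['pixels'][:, 100:540],cv2.resize(t['pixels'][140:260,220:310],(360,480),interpolation=cv2.INTER_CUBIC)])[:,:,::-1])
E
```

```text
time: 29.5
tcp_pos: [467.4, -295.0, 35.2]
eef_rot: [0.575, -0.41, 0.575, 0.413]
ft_force: [0.1, -0.0, 0.7]
gripper_width: 53.3
time: 30.0
tcp_pos: [466.1, -294.8, 115.1]
eef_rot: [0.574, -0.409, 0.576, 0.415]
ft_force: [0.7, 0.1, -0.3]
gripper_width: 60.0
time: 30.5
tcp_pos: [453.7, -290.7, 231.9]
eef_rot: [0.575, -0.411, 0.574, 0.413]
ft_force: [0.4, -0.1, -0.5]
gripper_width: 59.8
tcp [ 453.  -290.5  229.5] yaw -18.77 R 428.9 th 249.55 f [-0.7 -0.7 -0.6] std [0.1 0.  0.6] 30.7
collar cw mod 60: 40.0 corr 0.959
[   86   299   472   181 39058] ((605.531982421875, -340.8700256347656), (463.3489074707031, 192.8682403564453), 71.09392547607422) 302.4955532663438
```

View pics/fin.png

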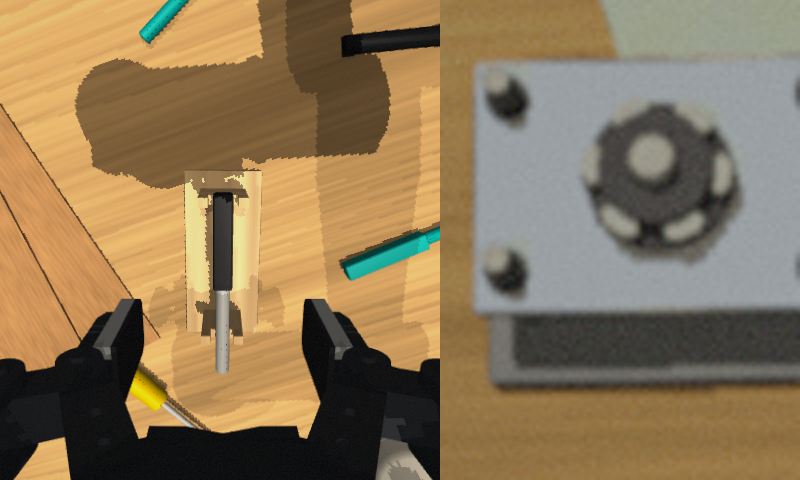

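The bar is back in its rest, with the grip end at (222,195) and the tip at (222,370). The collar has stayed where I left it.

```bash
python3 - <<'E'
from h import *
c=load('w7'); print(onz(c,[[322,195],[322,291]],63), dep(c,[[322,240],[322,340]]))
from workcell import sign_off
print(sign_off())
E
```

```text
[[ 432.16541169 -282.59199398   63.        ]
 [ 507.3608038  -308.08057826   63.        ]] [[ 465.99366304 -294.06014195   63.73614141]
 [ 551.49067578 -323.03290484   60.15707342]]
the job is handed in; nothing more can be done
None
```

I turned the collar about 160° (2.79 rad) clockwise with the tommy bar, laid the bar back in its rest and handed the job in after about 31 s.

- **Turning:** I made three strokes in successive sockets, of about 62°, 60° and 38°. The bar did all the turning.
- **Firmness:** 2.79 rad is past the latest possible firm point, 2.7 rad. The spindle top sank about 8 to 9 mm, and 160° should give 8.9 mm. I met no dead stop: lateral force stayed around 8 N, and the highest wrist reading was about 10 N. The press plate itself was hidden under the top plate, so I inferred contact from the angle and the spindle and did not see it directly.
- **Bar:** It lies in both notches at the right height: grip top 63.7 mm and rod top 60.2 mm, where 63 and 61 were expected. It lies within about 2 mm of where it was lengthwise and 1 mm sideways, and nothing was touching it.
- **Collar afterwards:** It still read 40° past a whole 60° step in a last picture after release, so it had not moved back.
- **Other things:** I kept clear of the box and the bystanders, but I did not measure their positions again at the end.
- **Disagreements:** Each long stroke turned the collar 13 to 15° less than the tool, because of socket play and arm give. I therefore took the collar's angle from the pictures, which are good to about 1°. One automatic colour mask of the bar in the final check picked up the gripper instead, so I read the bar's position from the picture by eye and from depth.

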